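# Clear the parts cases and hold the hidden bolt head against the nut driver

## Task

The nut driver on the assembly fixture is turning the nut, but the bolt just turns round with it, and two closed parts cases have been left lying across the gap behind the blue bracket. Stack the two cases squarely on the white-lidded case that stands on the bench, making one column of three, then reach down into the gap, grip the bolt's hex head firmly so that it stops turning, and finish while still holding it. Leave the small things lying about on the bench where they are.

Things in the scene. Friction and masses are not known exactly. Their poses are not given: they have to be found in the camera images.
- fixture: assembly fixture fixed to the bench: base plate 210 (x) x 385 (y) x 12 mm. Origin on the bench below the centre of the bolt head, z up, y along the bolt. To -y of the gap a blue folded bracket, web 180 mm long in x and 6 mm thick, its top flange turned 30 mm towards -y; to +y a grey housing with flat dark lid, 180 x 100 mm. Both have flat tops 105 mm above the bench
- gap_mouth (a point): centre of the gap's mouth, between the tops of bracket and housing, 105 mm above the bench, straight above the bolt head; axes as the fixture. The gap is 50 mm wide (y, from -25 to 25 mm), 180 mm long (x), open above and at both ends, 93 mm deep down to the base plate
- driver (a point): middle of the fixed nut driver (42 mm diameter, level, along fixture y, in a black stand) at -y of the bracket; its axis is 75 mm up, it reaches 255 mm from the bolt head and stays below 105 mm. Its socket turns the nut slowly all the time; a canister 44 mm across, 78 mm high, is fixed beside it at the bracket
- bolt_head (a point): steel hex head in the gap, 24 mm across flats, 28 mm over corners, 12 mm thick. Origin at its centre: 75 mm above the bench, 30 mm below the gap's mouth, midway across it (19 mm free on each side). Its y axis is the bolt axis, level, across the gap; two of its flats face its own +x and -x. A fixed brass sleeve, 20 mm across, lies between head and bracket
- bolt (a joint): angle of the bolt about its y axis (rad). It grows by about 0.2 rad/s, dragged round with the nut by about 0.2 N m, until held. At multiples of 1.047 two flats stand upright, facing along the gap (fixture +x and -x). It gives way slowly, against a stiff drag, when squeezed; it may be stopped at any angle
- case_white: closed plastic parts case, white with a white lid, 110 (x) x 60 (y) x 38 (z) mm, about 0.2 kg, standing flat on the bench beside the fixture: the foot of the column. Origin at the centre of its underside, x along its length
- case_red: closed parts case, white with a red lid, same size and axes as the white one, plain flat top and underside; at the start it lies across the gap above the bolt head, on bracket and housing (underside 105 mm above the bench)
- case_grey: closed parts case, white with a grey lid, same size and axes; at the start it lies flat on top of the red-lidded case (underside 143 mm above the bench), a little askew
- canister: bystander: spare aluminium canister with four small ears, 44 mm diameter (58 mm over ears), 66 mm tall, standing upright; origin at the centre of its underside
- tape: bystander: yellow tape ring lying flat, 110 mm diameter, 24 mm tall; origin at the centre of its underside
- cap: bystander: round aluminium cap lying flat, 48 mm diameter, 9 mm tall; origin at the centre of its underside
- tweezers: bystander: steel tweezers lying flat, 130 mm along their x, 8 mm tall; origin at the middle of the underside
There are look-alikes about, which are no part of the job. Leave any pink or purple look-alike of the case_grey alone.

How it is judged (in metres and radians):
On the way, in this order (a step that is already met when the one before it is completed fails the run):
1. a first case stands squarely on the white-lidded case, let go (((horizontal distance between case_red and case_white below 0.01 m and angle between the x axis of case_red and the x axis of case_white, either way round below 0.14 rad and z of case_red in the frame of case_white between 0.034 and 0.042 m and angle between case_red's own z axis and vertical below 0.05 rad) or (horizontal distance between case_grey and case_white below 0.01 m and angle between the x axis of case_grey and the x axis of case_white, either way round below 0.14 rad and z of case_grey in the frame of case_white between 0.034 and 0.042 m and angle between case_grey's own z axis and vertical below 0.05 rad)) and contact force between each of case_white, case_red, case_grey and the fingers below 0.2 N and contact force between each of case_white, case_red, case_grey and the arm below 0.2 N and linear speed of each of case_white, case_red, case_grey below 0.02 m/s), for 0.2 s.
2. all three cases form one square column on the bench, let go and at rest (((horizontal distance between case_red and case_white below 0.01 m and angle between the x axis of case_red and the x axis of case_white, either way round below 0.14 rad and z of case_red in the frame of case_white between 0.034 and 0.042 m and angle between each of case_red, case_grey's own z axis and vertical below 0.05 rad and horizontal distance between case_grey and case_red below 0.01 m and angle between the x axis of case_grey and the x axis of case_red, either way round below 0.14 rad and z of case_grey in the frame of case_red between 0.034 and 0.042 m) or (horizontal distance between case_grey and case_white below 0.01 m and angle between the x axis of case_grey and the x axis of case_white, either way round below 0.14 rad and z of case_grey in the frame of case_white between 0.034 and 0.042 m and angle between each of case_grey, case_red's own z axis and vertical below 0.05 rad and horizontal distance between case_red and case_grey below 0.01 m and angle between the x axis of case_red and the x axis of case_grey, either way round below 0.14 rad and z of case_red in the frame of case_grey between 0.034 and 0.042 m)) and height (world z) of case_white below 0.006 m and angle between case_white's own z axis and vertical below 0.05 rad and contact force between each of case_white, case_red, case_grey and the fingers below 0.2 N and contact force between each of case_white, case_red, case_grey and the arm below 0.2 N and linear speed of each of case_white, case_red, case_grey below 0.02 m/s), for 0.3 s.
3. the bolt head is gripped in the gap and no longer turns (contact force between bolt and the fingers above 8 N and distance between the grasp point and bolt_head below 0.025 m and velocity of joint bolt between -0.03 and 0.03 rad/s), for 0.3 s.
At the end, for the whole second after the job is handed in: Bolt head between the fingers (grasp point within 25 mm of its centre), pressed over 8 N, turning under 0.03 rad/s; both other cases stacked on the white-lidded case on the bench, each within 10 mm and 0.14 rad of the one below, level within 0.05 rad, untouched and at rest (all of step 2 and all of step 3); the arm keeps its last pose, push and grip.
It fails at once if the spare canister is pushed more than 30 mm (distance of canister from where it was at the start of the episode above 0.03 m).
It fails at once if the yellow tape ring is pushed more than 30 mm (distance of tape from where it was at the start of the episode above 0.03 m).
It fails at once if the round cap is pushed more than 30 mm (distance of cap from where it was at the start of the episode above 0.03 m).
It fails at once if the tweezers is pushed more than 30 mm (distance of tweezers from where it was at the start of the episode above 0.03 m).
It also fails if it takes over 64 s, if anything falls off the work surface, if the arm or the gripper's body presses on something with over 40 N, if the wrist force passes 120 N, or if a joint passes its speed limit or range.

## Robot

A 6-joint arm with a two-finger parallel gripper is mounted at the origin on the work surface. World frame = base frame: x ahead of the robot, y to its left, z up, the work surface at z = 0. Lengths are in mm, angles in rad, forces in N, time in s.
With the tool pointing down it reaches from about 350 to 875 mm from the base axis. Payload 4.2 kg.
Tool frame: the origin (TCP) lies at the very end of the fingers, on their centre line; the grasp point (between the pads) lies 19 mm behind it; z points along the fingers, y is the direction in which the jaws open and shut (so a half turn about z gives the same grasp; the last joint's range is limited). The gripper opens to 85 mm and grips with 20 to 120 N. Pads are 22 mm wide; open, the fingers measure 114 mm over their backs; the gripper's body (76 mm by 85 mm) begins 54 mm behind the grasp point. The pads swing forward as they close: fully open they stand 13 mm farther back than shut.
Start: joints at [-0.935, 0.385, 0.008, 0, -1.194, -0.259], TCP at [229.98, -581.127, 231.312] pointing down, gripper open.
Joint ranges: [-3.14, 3.14], [-1.21, 2.06], [-1.07, 1.41], [-3.16, 2.05], [-2.99, -0.16], [-3.1, 3.1]. Speed limits (rad/s): [2.79, 2.79, 3.14, 3.14, 3.14, 3.14].

## Interface

Orientations are given as a unit quaternion [x, y, z, w].
In Python, from bench import telemetry, eyes, arm gives the robot as it stands. The module is installed in compiled form; this text tells all that it offers.
- The arm moves only by the tool move_arm, never from a script. Its argument "deltas" is text: rows parted by semicolons, each of 6 numbers parted by spaces: the shift along the tool's x, y, z in cm, then the turn, a rotation vector about the tool's x, y, z in rad. A call has 1 to 12 rows; each row shifts and turns the commanded pose from where the row before left it, along the tool's axes as they then stand; what a row does not reach is not made up. A row lasts 1/8 s, in which the tool goes at most 62.5 mm and 10.7 degrees, less where a joint would pass 70% of its speed; a pose out of reach is approached as far as the arm can. A call is refused whole if a number of a shift passes 6.25 or a number of a turn 0.188, either way. A call with a gripper value outside its range is refused whole. "grip" is the finger opening in cm, from 0 to 8.54, set as the call begins (left out, the last holds). The fingers move at their own pace and stop on an object; the grip force is fixed at half the most. Time passes only in rows, so rows that do not move let the fingers close. It gives the time, the measured TCP pose, the force and the opening at its end, in the units of the state.
- telemetry.read_state(): the state, without advancing time (a new reading comes with each control period).
- eyes.get_image(name): name is "side" or "top" or "wrist"; returns a dict with "pixels" (420x560x3 uint8, blue, green, red), "range_z" (420x560 float32, mm along the optical axis (not along the pixel's ray), 0 where there is no reading), "fx", "fy", "cx", "cy" (pixels), "origin" and "orientation" of the camera in the world; the wrist camera has in their place "tool_from_camera" (4x4, takes a point from camera to tool coordinates, whose origin is the TCP and whose axes are the flange's). Camera axes: x right, y up, looking along -z (the intrinsics and any distortion apply to the point x, -y, -z); pixel columns grow to the right and rows downward; lengths in mm; the calibration is good to about 2 mm. A picture is of the moment at which its call begins: read the wrist's pose just before it.
- arm.job_done(): hands the job in, once; it reports no verdict.
Trained networks look in a picture, given as the dict that the camera call returned (one of the last four; its "shot" number tells which), for a name from the list of things; names that differ only in an ending like _2 or _b are one class to them, and where a whole thing is asked for, a point or a joint stands for the part that bears it (a point fixed in the world has none). Each returns a list of dicts, best first, with "p" (0 to 1); they miss things now and then, are a little off and sometimes report something else, mostly with a low value. They report only what shows in the picture. A call takes as long as a camera call. They do not tell look-alikes from the thing itself.
- eyes.boxes_of(picture, name): "point" ([x, y, z] in mm, in world coordinates, good to about 4 mm: the middle of the surface that is visible of it).
The state is a dict: "clock": time; "joints": joint angles; "joint_vel": joint speeds; "joint_efforts": joint torques, N m; "position": TCP position; "ee_rot": TCP orientation; "contact_force": force on the tool from outside, world axes, zero at the start; "wrist_torque": the same for the moment, N m; "gripper_width": finger opening in mm.
Only numpy, scipy, OpenCV 4.12 (cv2) and the standard library are available. Lean on these libraries where they do the work, as an engineer would, in place of code of your own. Each camera call takes 0.05 s, during which the arm holds its last target.

## Working session

There is one attempt and no reset: what is moved stays moved. The work goes in short steps, Python scripts to look and compute and a tool call to move; the robot and the scene stay as the last step left them, time stands still between calls to the robot, and variables do not carry over. Pictures are saved under pics/ and viewed, and the job is handed in when it is done.

Besides the shell and the picture viewer there is one more tool, called after "Request:" by a JSON object that holds its "fn" and its "kwargs". move_arm: Moves the arm, as the interface text tells. Its arguments: {"type":"object","properties":{"deltas":{"type":"string"},"grip":{"type":"number"}},"required":["deltas"]}

```bash
mkdir -p pics; cat > h.py <<'E'
import numpy as np, cv2
from scipy.spatial.transform import Rotation as R
from bench import telemetry, eyes, arm
def pose():
    s=telemetry.read_state(); T=np.eye(4); T[:3,:3]=R.from_quat(s["ee_rot"]).as_matrix(); T[:3,3]=s["position"]; return s,T
def cam(name):
    s,T=pose(); im=eyes.get_image(name)
    if name=="wrist": C=T@np.array(im["tool_from_camera"])
    else:
        C=np.eye(4); C[:3,:3]=R.from_quat(im["orientation"]).as_matrix(); C[:3,3]=im["origin"]
    return im,C
def cloud(im,C):
    z=im["range_z"]; v,u=np.mgrid[0:z.shape[0],0:z.shape[1]]
    x=(u-im["cx"])/im["fx"]*z; y=(v-im["cy"])/im["fy"]*z
    P=np.stack([x,-y,-z],-1)@C[:3,:3].T+C[:3,3]
    P[z==0]=np.nan
    return P
def save(im,n): cv2.imwrite("pics/%s.png"%n,im["pixels"])
E
python3 - <<'E'
from h import *
s,T=pose(); print(s)
for n in ["top","side","wrist"]:
    im,C=cam(n); save(im,n+"0"); np.savez("pics/%s0.npz"%n,P=cloud(im,C),px=im["pixels"])
    print(n,{k:v for k,v in im.items() if k not in("pixels","range_z")})
    if n!="wrist":
        for o in ["fixture","bolt_head","driver","case_white","case_red","case_grey","canister","tape","cap","tweezers"]:
            print(o,[(np.round(d["point"],0).tolist(),round(d["p"],2)) for d in eyes.boxes_of(im,o)][:4])
E
```

```text
{'clock': 0.0, 'joints': array([-9.35377158e-01,  3.85564265e-01,  6.60013839e-03, -5.12418712e-04,
       -1.19400899e+00, -2.58563084e-01]), 'joint_vel': array([ 0.00069184,  0.00125574, -0.00033099,  0.00021244,  0.00012701,
        0.00140982]), 'joint_efforts': array([-1.17110434e-03, -3.92290378e+01,  1.88405943e+01,  4.18639541e+00,
       -4.63896737e-03,  3.46526605e-06]), 'position': array([ 229.77461234, -580.58527037,  230.20489766]), 'ee_rot': array([-1.87222022e-01,  9.82316992e-01,  1.08439764e-03, -2.55726214e-04]), 'contact_force': array([0.10928021, 0.0835958 , 0.11922673]), 'wrist_torque': array([-0.00090038, -0.02436427, -0.04298194]), 'gripper_width': 85.26457750536848}
top {'fx': 447.5298537356694, 'fy': 447.5298537356694, 'cx': 278.5114766125311, 'cy': 209.40638622044318, 'origin': array([ 343.31850721,  101.89376763, 1216.19429241]), 'orientation': array([-0.05041347,  0.05651704,  0.70953153, -0.70059211]), 'shot': 1}
fixture [([475.0, -154.0, 11.0], 0.92)]
bolt_head []
driver [([476.0, -156.0, 15.0], 0.74)]
case_white [([532.0, 280.0, 36.0], 0.93)]
case_red 
[... 870 characters left out ...]
.82), ([497.0, -60.0, 180.0], 0.81), ([529.0, 300.0, 37.0], 0.44)]
canister [([718.0, 217.0, 51.0], 0.72)]
tape [([609.0, 469.0, 14.0], 0.56)]
cap [([372.0, 171.0, 11.0], 0.46)]
tweezers [([363.0, 350.0, 6.0], 0.76)]
wrist {'fx': 319.80690041780355, 'fy': 319.80690041780355, 'cx': 277.09820671855135, 'cy': 210.48675973430718, 'tool_from_camera': array([[ 7.25854469e-04,  9.62872713e-01,  2.69954833e-01,
         6.67380722e+01],
       [ 9.99999709e-01, -6.34966509e-04, -4.24005494e-04,
         7.31406157e-01],
       [-2.36851042e-04,  2.69955062e-01, -9.62872893e-01,
        -1.41753263e+02],
       [ 0.00000000e+00,  0.00000000e+00,  0.00000000e+00,
         1.00000000e+00]]), 'shot': 3}
```

View pics/top0.png

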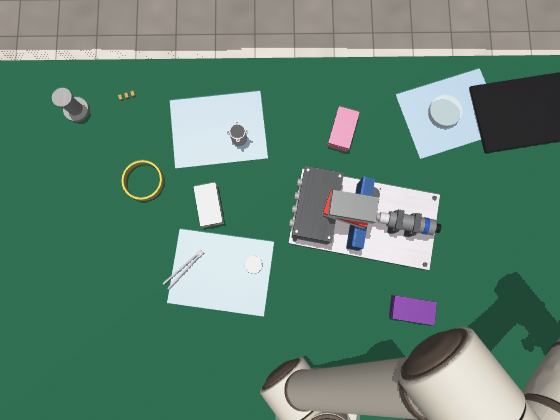

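View pics/side0.png

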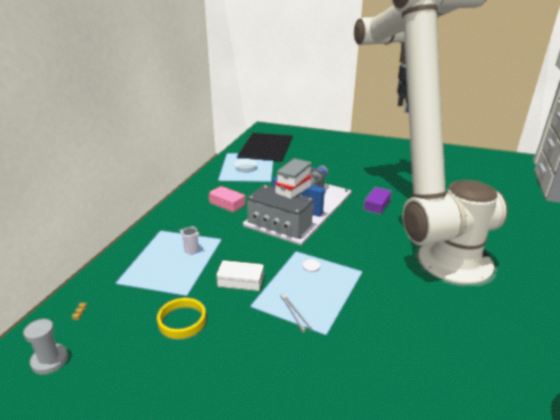

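Top view: the grey-lidded case at (353,207) lies on the red one (330,205) across the gap. The white case is at (208,205). The pink (344,129) and purple (414,310) boxes are look-alikes standing on the bench, so I'll leave them alone.

```bash
cat >> h.py <<'E'
def rect(P,zlo,zhi,c,r=120):
    m=(P[...,2]>zlo)&(P[...,2]<zhi)&(np.hypot(P[...,0]-c[0],P[...,1]-c[1])<r)
    n,l,st,_=cv2.connectedComponentsWithStats(m.astype(np.uint8))
    i=1+np.argmax(st[1:,4]); q=P[l==i]
    (cx,cy),(w,h),a=cv2.minAreaRect(q[:,:2].astype(np.float32))
    if w<h: w,h,a=h,w,a+90
    return dict(c=(round(cx,1),round(cy,1)),med=np.round(np.median(q,0),1).tolist(),size=(round(w,1),round(h,1)),ang=round((a+90)%180-90,1),n=len(q))
E
python3 - <<'E'
from h import *
for n in ["top0","side0"]:
    P=np.load("pics/%s.npz"%n)["P"]
    print(n)
    print("grey",rect(P,172,195,(500,-70)))
    print("red",rect(P,135,160,(490,-50)))
    print("white",rect(P,28,50,(530,285)))
    print("house",rect(P,97,113,(480,20)))
    print("brack",rect(P,97,113,(480,-110),90))
    print("plate",rect(P,6,20,(475,-154),150))
E
python3 - <<'E'
import cv2
im=cv2.imread('pics/top0.png')[150:280,170:460]
cv2.imwrite('pics/top0c.png',cv2.resize(im,None,fx=2.75,fy=2.75,interpolation=cv2.INTER_CUBIC))
E
```

```text
top0
grey {'c': (508.2, -84.3), 'med': [507.5, -84.4, 181.4], 'size': (111.3, 60.9), 'ang': 79.5, 'n': 1211}
red {'c': (490.7, -65.7), 'med': [483.0, -58.1, 143.9], 'size': (126.2, 56.5), 'ang': 48.1, 'n': 219}
white {'c': (539.7, 279.7), 'med': [539.4, 278.6, 38.1], 'size': (110.6, 60.4), 'ang': 10.7, 'n': 935}
house {'c': (516.5, -6.2), 'med': [507.1, 2.4, 105.5], 'size': (157.7, 100.2), 'ang': -11.6, 'n': 2037}
brack {'c': (442.5, -108.0), 'med': [440.7, -107.3, 105.7], 'size': (53.3, 30.3), 'ang': -11.9, 'n': 255}
plate {'c': (443.0, -157.2), 'med': [428.0, -184.0, 12.6], 'size': (279.2, 110.1), 'ang': 77.0, 'n': 2536}
side0
grey {'c': (505.0, -81.7), 'med': [502.7, -71.0, 182.3], 'size': (115.7, 62.7), 'ang': 80.3, 'n': 382}
red {'c': (487.6, -67.5), 'med': [492.0, -33.9, 145.7], 'size': (130.8, 58.6), 'ang': 50.3, 'n': 277}
white {'c': (537.1, 283.5), 'med': [534.8, 289.0, 39.1], 'size': (111.8, 64.5), 'ang': 11.1, 'n': 736}
house {'c': (512.3, -14.4), 'med': [504.8, 10.1, 106.5], 'size': (162.4, 128.4), 'ang': -11.1, 'n': 898}
brack {'c': (442.3, -104.5), 'med': [440.3, -98.9, 105.4], 'size': (65.8, 38.3), 'ang': 3.7, 'n': 134}
plate {'c': (402.1, -158.5), 'med': [408.7, -180.7, 13.9], 'size': (287.3, 84.3), 'ang': -86.7, 'n': 531}
```

View pics/top0c.png

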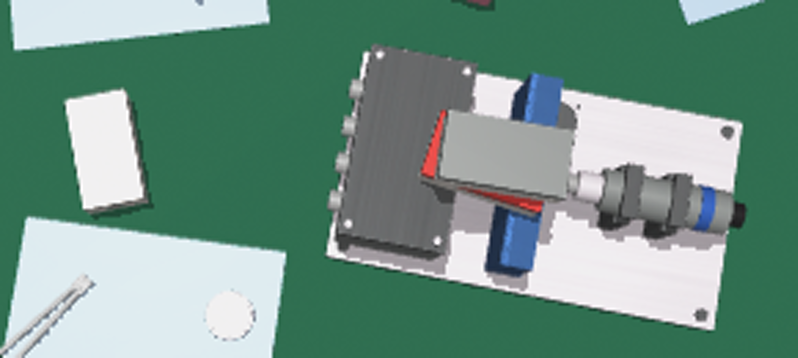

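```bash
cat >> h.py <<'E'
def down(yawdeg):
    y=np.radians(yawdeg); Y=np.array([np.cos(y),np.sin(y),0]); Z=np.array([0,0,-1.]); X=np.cross(Y,Z)
    return np.stack([X,Y,Z],1)
def plan(p,yaw,step=5.5,start=None,dmin=1):
    """rows from measured (or given) pose to target pos, tool-y yaw deg"""
    s,T=pose()
    R0=T[:3,:3]; p0=T[:3,3]
    if start is not None: p0=np.array(start[:3]); R0=down(start[3])
    R1=down(yaw); w=R.from_matrix(R0.T@R1).as_rotvec()
    n=int(max(np.ceil(np.linalg.norm(np.array(p)-p0)/10/step),np.ceil(np.abs(w).max()/0.18),dmin))
    rows=[];Rc=R0.copy();pc=p0.copy();d=(np.array(p)-p0)/n
    for i in range(n):
        rr=np.r_[np.round(Rc.T@d/10,2),np.round(w/n,3)]
        pc=pc+Rc@rr[:3]*10; Rc=Rc@R.from_rotvec(rr[3:]).as_matrix()
        d=(np.array(p)-pc)/max(n-i-1,1)
        rows.append(" ".join("%g"%v for v in rr))
    print(n,"; ".join(rows))
def st():
    s,T=pose(); print("t %.2f"%s["clock"],"p",np.round(s["position"],1),"yaw %.2f"%np.degrees(np.arctan2(T[1,1],T[0,1])),"tilt",np.round(T[:2,2],4),"F",np.round(s["contact_force"],1),"w %.1f"%s["gripper_width"],"q6 %.2f"%s["joints"][5])
E
python3 -c "
from h import *
plan((508,-84,300),169.5)"
```

```text
11 -4.01 3.27 -0.62 0 -0 -0.092; -4.3 2.89 -0.62 0 -0 -0.092; -4.54 2.48 -0.63 0 -0 -0.092; -4.75 2.06 -0.62 0 -0 -0.092; -4.92 1.61 -0.63 0 -0 -0.092; -5.05 1.15 -0.62 0 -0 -0.092; -5.13 0.68 -0.63 0 -0 -0.092; -5.18 0.21 -0.62 0 -0 -0.092; -5.17 -0.27 -0.63 0 -0 -0.092; -5.13 -0.75 -0.62 0 -0 -0.092; -5.03 -1.21 -0.63 0 -0 -0.092
```

Request:
{"fn": "move_arm", "kwargs": {"deltas": "-4 3.3 -0.6 0 0 -0.092; -4.3 2.9 -0.6 0 0 -0.092; -4.5 2.5 -0.6 0 0 -0.092; -4.8 2.1 -0.6 0 0 -0.092; -4.9 1.6 -0.6 0 0 -0.092; -5 1.1 -0.6 0 0 -0.092; -5.1 0.7 -0.6 0 0 -0.092; -5.2 0.2 -0.6 0 0 -0.092; -5.2 -0.3 -0.6 0 0 -0.092; -5.1 -0.8 -0.6 0 0 -0.092; -5 -1.2 -0.6 0 0 -0.092; 0 0 0 0 0 0", "grip": 8.54}}

```text
clock: 2.65
position: [509.4, -82.1, 297.6]
ee_rot: [-0.642, 0.767, -0.0, 0.0]
contact_force: [0.0, -0.8, -0.5]
gripper_width: 85.6
```

```bash
python3 - <<'E'
from h import *
st()
im,C=cam("wrist"); save(im,"w1"); P=cloud(im,C); np.savez("pics/w1.npz",P=P)
print(rect(P,172,195,(508,-84)));print(rect(P,135,160,(490,-60)))
print("house",rect(P,97,113,(510,0)))
print("brack",rect(P,97,113,(442,-108),90))
E
```

```text
t 2.65 p [509.4 -82.1 297.6] yaw 169.84 tilt [0.0011 0.0002] F [ 0.  -0.8 -0.5] w 85.6 q6 -0.33
{'c': (507.9, -82.3), 'med': [507.2, -86.9, 180.2], 'size': (110.8, 60.2), 'ang': 79.7, 'n': 9141}
{'c': (466.8, -101.3), 'med': [466.5, -107.5, 142.1], 'size': (32.6, 5.1), 'ang': 79.1, 'n': 116}
house {'c': (526.9, -5.1), 'med': [542.3, 3.3, 104.2], 'size': (180.3, 100.9), 'ang': -11.6, 'n': 9494}
brack {'c': (439.7, -104.6), 'med': [437.6, -104.8, 104.2], 'size': (49.5, 30.0), 'ang': -11.7, 'n': 1281}
```

View pics/w1.png

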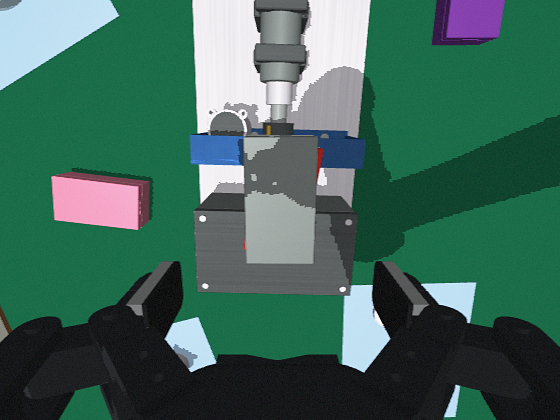

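The wrist view confirms it: the grey lid (280,200) lies on the red lid, which shows at (321,165). I'll descend and grip it.

```bash
python3 -c "
from h import *
plan((507.8,-82.4,148),169.7,step=3.2)"
```

```text
5 -0.02 0.01 2.98 0 0 0; -0.01 0.02 2.99 0 0 0; -0.02 0.01 2.98 0 0 0; -0.01 0.02 2.99 0 0 0; -0.02 0.01 2.98 0 0 0
```

Request:
{"fn": "move_arm", "kwargs": {"deltas": "0 0 3 0 0 0; 0 0 3 0 0 0; -0.1 0.1 3 0 0 0; 0 0 3 0 0 0; 0 0 2.9 0 0 0; 0 0 0 0 0 0; 0 0 0 0 0 0"}}

```text
clock: 3.58
position: [507.7, -84.1, 149.5]
ee_rot: [-0.64, 0.769, -0.001, 0.001]
contact_force: [-0.3, 1.1, 0.3]
gripper_width: 85.6
```

Request:
{"fn": "move_arm", "kwargs": {"deltas": "0 0 0 0 0 0; 0 0 0 0 0 0; 0 0 0 0 0 0; 0 0 0 0 0 0; 0 0 0 0 0 0; 0 0 0 0 0 0", "grip": 5}}

```text
clock: 4.32
position: [508.0, -83.5, 149.9]
ee_rot: [-0.64, 0.768, -0.001, 0.001]
contact_force: [0.1, -0.2, 6.1]
gripper_width: 59.2
```

```bash
python3 -c "
from h import *
st()
plan((411,256,260),280.7,start=(508,-83.5,249,169.8),step=4)"
```

```text
t 4.33 p [508.  -83.5 149.9] yaw 169.60 tilt [ 0.0026 -0.0003] F [ 0.1 -0.2  6.1] w 59.2 q6 -0.34
11 -2.88 1.41 -0.1 -0 -0 -0.176; -3.08 0.89 -0.1 -0 -0 -0.176; -3.19 0.33 -0.1 -0 -0 -0.176; -3.2 -0.23 -0.1 -0 -0 -0.176; -3.11 -0.79 -0.1 -0 -0 -0.176; -2.93 -1.32 -0.1 -0 -0 -0.176; -2.65 -1.81 -0.1 -0 -0 -0.176; -2.29 -2.25 -0.1 -0 -0 -0.176; -1.87 -2.61 -0.1 -0 -0 -0.176; -1.38 -2.9 -0.1 -0 -0 -0.176; -0.85 -3.1 -0.1 -0 -0 -0.176
```

Request:
{"fn": "move_arm", "kwargs": {"deltas": "0 0 -1 0 0 0; 0 0 -2.2 0 0 0; 0 0 -2.5 0 0 0; 0 0 -2.5 0 0 0; 0 0 -2 0 0 0; 0 0 0 0 0 0"}}

```text
clock: 5.08
position: [507.6, -83.3, 251.6]
ee_rot: [-0.64, 0.768, -0.001, 0.001]
contact_force: [0.9, -0.5, -2.5]
gripper_width: 58.7
```

```bash
python3 -c "
from h import *
s,T=pose(); print(np.round(s['joints'],3))
im,C=cam('side'); save(im,'s1'); im,C=cam('top'); P=cloud(im,C); print(rect(P,135,160,(490,-60),100)); save(im,'t1')"
```

```text
[ 0.153  0.179 -0.228 -0.    -1.16  -0.335]
{'c': (493.2, -59.0), 'med': [491.3, -60.4, 143.3], 'size': (75.2, 21.1), 'ang': 70.7, 'n': 215}
```

View pics/s1.png

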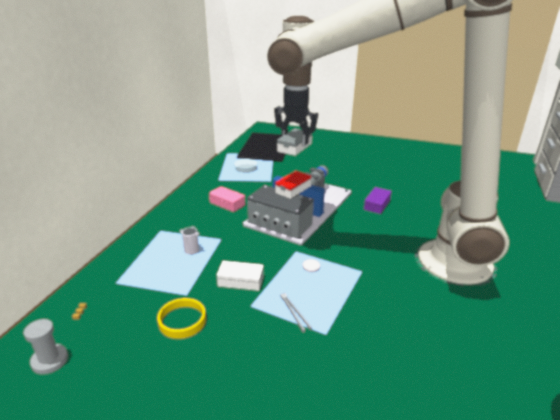

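The side view shows the grey case in the fingers at (294,142) and red left on the fixture at (294,183). Now to the white case.

Request:
{"fn": "move_arm", "kwargs": {"deltas": "-2.9 1.4 -0.1 0 0 -0.176; -3.1 0.9 -0.1 0 0 -0.176; -3.2 0.3 -0.1 0 0 -0.176; -3.2 -0.2 -0.1 0 0 -0.176; -3.1 -0.8 -0.1 0 0 -0.176; -2.9 -1.3 -0.1 0 0 -0.176; -2.7 -1.8 -0.1 0 0 -0.176; -2.3 -2.3 -0.1 0 0 -0.176; -1.9 -2.6 -0.1 0 0 -0.176; -1.4 -2.9 -0.1 0 0 -0.176; -0.9 -3.1 -0.1 0 0 -0.176; 0 0 0 0 0 0"}}

```text
clock: 6.68
position: [409.3, 258.3, 259.8]
ee_rot: [0.996, 0.093, -0.001, 0.001]
contact_force: [-0.8, -0.1, -1.8]
gripper_width: 59.1
```

```bash
python3 - <<'E'
from h import *
st()
im,C=cam("wrist"); save(im,"w2"); P=cloud(im,C); np.savez("pics/w2.npz",P=P)
print(rect(P,30,46,(540,280),90))
im,C=cam("top"); save(im,"t2");P=cloud(im,C);print("red",rect(P,135,160,(490,-60),100));print("white",rect(P,30,46,(540,280),90));
E
```

```text
t 6.67 p [409.3 258.3 259.8] yaw -79.36 tilt [-0.0022 -0.0019] F [-0.8 -0.1 -1.8] w 59.1 q6 0.86
{'c': (539.4, 282.8), 'med': [542.6, 283.1, 37.2], 'size': (107.7, 60.1), 'ang': 10.4, 'n': 6442}
red {'c': (507.9, -76.9), 'med': [507.5, -76.6, 143.3], 'size': (111.0, 61.0), 'ang': 70.7, 'n': 1126}
white {'c': (540.6, 279.8), 'med': [545.2, 278.1, 38.2], 'size': (110.5, 60.3), 'ang': 10.8, 'n': 831}
```

View pics/w2.png

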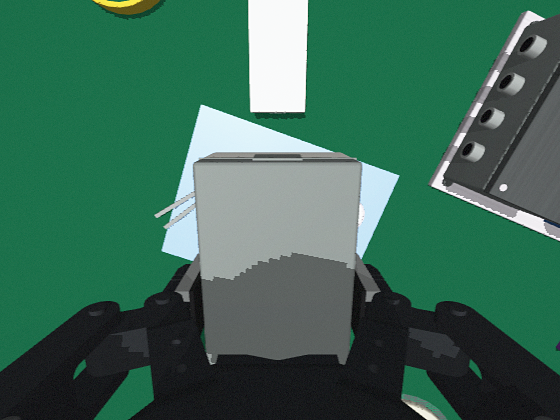

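```bash
python3 - <<'E'
from h import *
s,T=pose()
P=np.load("pics/w2.npz")["P"]; Q=(P-T[:3,3])@T[:3,:3]
m=(Q[...,2]>-45)&(Q[...,2]<-20)&(np.abs(Q[...,1])<40)&(Q[...,0]>20)
q=Q[m]; print(len(q),np.round(np.median(q,0),1), np.round(np.percentile(q,[0.5,1,50,99,99.5],axis=0),1))
top=Q[(Q[...,2]>-37)&(Q[...,2]<-24)&(np.abs(Q[...,1])<40)&(Q[...,0]>-10)&(Q[...,0]<70)]
h,e=np.histogram(q[:,2],bins=25); print(h,np.round(e,1))
for a,b in [(30,40),(40,50),(50,55),(55,60)]:
    k=top[(top[:,0]>a)&(top[:,0]<b)]; print(a,len(k), k[:,1].min() if len(k) else 0,k[:,1].max() if len(k) else 0)
# white edges by colour/depth
w=P[(P[...,2]>30)&(P[...,2]<46)&(np.hypot(P[...,0]-540,P[...,1]-282)<90)]
a=np.radians(10.7);L=w[:,:2]@np.array([np.cos(a),np.sin(a)]);S=w[:,:2]@np.array([-np.sin(a),np.cos(a)])
print(L.min(),L.max(),S.min(),S.max()); print("c from near edge", np.array([np.cos(a),np.sin(a)])*(np.percentile(L,.3)+55)+np.array([-np.sin(a),np.cos(a)])*(np.percentile(S,.5)+np.percentile(S,99.5))/2)
E
```

```text
16254 [ 39.9  -2.5 -29.9] [[ 20.2 -32.1 -31.5]
 [ 20.4 -31.7 -31.3]
 [ 39.9  -2.5 -29.9]
 [ 56.4  26.3 -23.7]
 [ 56.8  26.7 -22.2]]
[  14  125  858 2866 4766 4316 2071  605  143   54   12    7   22   52
   67   77   25   15   18   38   37   37   13   10    6] [-32.4 -31.9 -31.4 -30.9 -30.4 -29.9 -29.4 -28.9 -28.4 -27.9 -27.4 -26.9
 -26.4 -25.9 -25.4 -25.  -24.5 -24.  -23.5 -23.  -22.5 -22.  -21.5 -21.
 -20.5 -20. ]
30 4219 -32.87358974501833 27.340789155902517
40 4526 -32.71703322070004 27.341802255702166
50 2403 -32.74040158156627 27.13643433089178
55 999 -32.64584659269341 26.975902269221677
528.69576279493 636.2248526656082 147.43414954425467 207.95027298152417
c from near edge [540.62663115 283.03187566]
```

```bash
python3 -c "
from h import *
plan((539.5,280,110),280.7,step=4)"
```

```text
5 2.65 0.01 2.99 0 0 -0.001; 2.64 0.01 3 0 0 -0.001; 2.65 0.01 2.99 0 0 -0.001; 2.64 0.02 3 0 0 -0.001; 2.65 0.02 2.99 0 0 -0.001
```

Request:
{"fn": "move_arm", "kwargs": {"deltas": "3.3 0 2 0 0 0; 3.3 0 3 0 0 0; 3.3 0 3 0 0 0; 3.3 0.1 3 0 0 0; 0 0 3 0 0 0; 0 0 2 0 0 0; 0 0 2 0 0 0; 0 0 0 0 0 0; 0 0 0 0 0 0"}}

```text
clock: 7.9
position: [540.9, 279.9, 81.9]
ee_rot: [0.996, 0.091, 0.0, -0.0]
contact_force: [1.1, 0.0, -2.1]
gripper_width: 59.1
```

```bash
python3 -c "
from h import *
st(); plan((539.5,280,46),280.7,step=2)"
```

```text
t 7.90 p [540.9 279.9  81.9] yaw -79.55 tilt [0.0009 0.0002] F [ 1.1  0.  -2.1] w 59.1 q6 1.01
2 -0.07 -0.02 1.8 -0 -0 -0.002; -0.07 -0.02 1.79 -0 -0 -0.002
```

Request:
{"fn": "move_arm", "kwargs": {"deltas": "-0.1 0 1.5 0 0 0; 0 0 1 0 0 0; 0 0 0.6 0 0 0; 0 0 0.3 0 0 0; 0 0 0 0 0 0; 0 0 0 0 0 0"}}

```text
clock: 8.65
position: [539.5, 280.2, 47.7]
ee_rot: [0.996, 0.092, 0.0, -0.0]
contact_force: [0.3, -0.3, -2.3]
gripper_width: 59.3
```

```bash
python3 -c "
from h import *
st()"
```

```text
t 8.65 p [539.5 280.2  47.7] yaw -79.50 tilt [0.0006 0.0004] F [ 0.3 -0.3 -2.3] w 59.3 q6 1.01
```

No contact yet. I'll go 2–3 mm lower, then release.

Request:
{"fn": "move_arm", "kwargs": {"deltas": "0 0 0.15 0 0 0; 0 0 0.1 0 0 0; 0 0 0 0 0 0; 0 0 0 0 0 0"}}

```text
clock: 9.15
position: [539.3, 280.1, 45.0]
ee_rot: [0.996, 0.092, 0.0, -0.0]
contact_force: [-0.2, -0.6, -1.0]
gripper_width: 59.3
```

```bash
python3 -c "
from h import *
st()"
```

```text
t 9.15 p [539.3 280.1  45. ] yaw -79.50 tilt [0.0002 0.0001] F [-0.2 -0.6 -1. ] w 59.3 q6 1.01
```

Force has dropped from -2.3 to -1.0, so the case is just touching. Release and rise.

Request:
{"fn": "move_arm", "kwargs": {"deltas": "0 0 0 0 0 0; 0 0 0 0 0 0; 0 0 0 0 0 0; 0 0 0 0 0 0; 0 0 -2 0 0 0; 0 0 -4 0 0 0; 0 0 -4 0 0 0; 0 0 -4 0 0 0; -3 0 -3 0 0 0; -4 0 -2 0 0 0; -4 0 0 0 0 0; 0 0 0 0 0 0", "grip": 8.54}}

```text
clock: 10.65
position: [429.1, 259.3, 235.7]
ee_rot: [0.996, 0.092, 0.0, -0.001]
contact_force: [0.4, -0.0, 0.6]
gripper_width: 85.6
```

```bash
python3 - <<'E'
from h import *
st()
im,C=cam("wrist"); save(im,"w3"); P=cloud(im,C)
print("grey",rect(P,68,84,(540,280),90))
print("white",rect(P,30,46,(540,280),90))
im,C=cam("top"); save(im,"t3");P=cloud(im,C);print("red",rect(P,135,160,(500,-70),100));print("grey",rect(P,68,84,(540,280),90));
E
```

```text
t 10.65 p [429.1 259.3 235.7] yaw -79.41 tilt [0.0004 0.0012] F [ 0.4 -0.   0.6] w 85.6 q6 0.89
grey {'c': (539.5, 280.9), 'med': [543.8, 281.4, 75.1], 'size': (108.8, 60.1), 'ang': 10.6, 'n': 9163}Traceback (most recent call last):
  File "<stdin>", line 5, in <module>
  File "h.py", line 22, in rect
    i=1+np.argmax(st[1:,4]); q=P[l==i]
        ~~~~~~~~~^^^^^^^^^^
    return _wrapfunc(a, 'argmax', axis=axis, out=out, **kwds)
    return bound(*args, **kwds)
ValueError: attempt to get argmax of an empty sequence
```

View pics/w3.png

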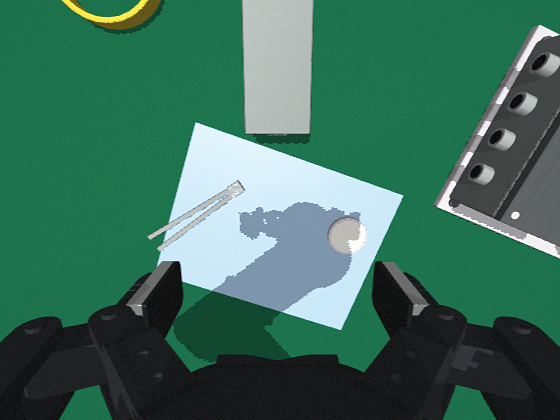

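```bash
python3 - <<'E'
from h import *
im,C=cam("top"); save(im,"t3");P=cloud(im,C);print("red",rect(P,135,160,(500,-70),100));print("grey",rect(P,68,84,(540,280),90));
im,C=cam("side"); P=cloud(im,C); print(rect(P,68,84,(540,280),90)); cv2.imwrite("pics/s3.png",cv2.resize(im["pixels"][220:320,170:310],None,fx=4,fy=4,interpolation=cv2.INTER_CUBIC))
plan((508,-77,280),160.7)
E
```

```text
red {'c': (507.6, -77.1), 'med': [507.6, -76.7, 143.2], 'size': (111.2, 60.6), 'ang': 70.5, 'n': 1128}
grey {'c': (540.4, 277.8), 'med': [548.8, 272.6, 76.1], 'size': (111.2, 60.2), 'ang': 10.5, 'n': 828}
{'c': (537.1, 280.8), 'med': [535.6, 286.5, 77.2], 'size': (110.3, 65.3), 'ang': 10.7, 'n': 719}
12 0.11 2.88 -0.38 -0 -0 0.174; 0.61 2.82 -0.38 -0 -0 0.174; 1.09 2.67 -0.37 -0 -0 0.174; 1.53 2.44 -0.38 -0 -0 0.174; 1.93 2.14 -0.37 -0 -0 0.174; 2.27 1.77 -0.38 -0 -0 0.174; 2.55 1.35 -0.37 -0 -0 0.174; 2.74 0.89 -0.38 -0 -0 0.174; 2.85 0.4 -0.37 -0 -0 0.174; 2.88 -0.1 -0.38 -0 -0 0.174; 2.82 -0.6 -0.37 -0 -0 0.174; 2.67 -1.09 -0.38 -0 -0 0.174
```

View pics/s3.png

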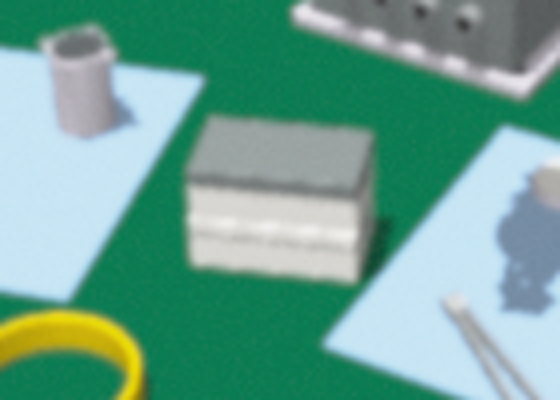

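Grey stands on white, about 2 mm off. Next, over the red case.

Request:
{"fn": "move_arm", "kwargs": {"deltas": "0.1 2.9 -0.4 0 0 0.174; 0.6 2.8 -0.4 0 0 0.174; 1.1 2.7 -0.4 0 0 0.174; 1.5 2.4 -0.4 0 0 0.174; 1.9 2.1 -0.4 0 0 0.174; 2.3 1.8 -0.4 0 0 0.174; 2.6 1.4 -0.4 0 0 0.174; 2.7 0.9 -0.4 0 0 0.174; 2.9 0.4 -0.4 0 0 0.174; 2.9 -0.1 -0.4 0 0 0.174; 2.8 -0.6 -0.4 0 0 0.174; 2.7 -1.1 -0.4 0 0 0.174", "grip": 8.54}}

```text
clock: 12.3
position: [508.2, -79.7, 282.3]
ee_rot: [-0.577, 0.817, 0.0, -0.0]
contact_force: [0.2, 0.5, 0.6]
gripper_width: 85.2
```

Request:
{"fn": "move_arm", "kwargs": {"deltas": "0 0 0 0 0 0"}}

```text
clock: 12.42
position: [508.3, -80.0, 282.2]
ee_rot: [-0.578, 0.816, 0.0, -0.0]
contact_force: [0.2, -1.0, -0.2]
gripper_width: 85.1
```

```bash
python3 - <<'E'
from h import *
st()
im,C=cam("wrist"); save(im,"w4"); P=cloud(im,C)
print("red",rect(P,135,160,(508,-77)))
print("house",rect(P,97,113,(510,0)))
plan((508,-77,112),160.6,step=3.5)
E
```

```text
t 12.43 p [508.3 -80.  282.2] yaw 160.68 tilt [-0.0007 -0.0004] F [ 0.2 -1.  -0.2] w 85.1 q6 -0.50
red {'c': (507.3, -74.1), 'med': [506.2, -78.3, 142.1], 'size': (110.2, 60.1), 'ang': 70.7, 'n': 7719}
house {'c': (526.9, -5.1), 'med': [530.5, 1.3, 104.2], 'size': (180.2, 101.0), 'ang': -11.7, 'n': 11396}
5 -0.04 0.01 3.4 0 -0 0.001; -0.04 0.01 3.4 0 -0 0.001; -0.05 0.01 3.4 0 -0 0.001; -0.04 0 3.4 0 -0 0.001; -0.05 0.01 3.41 0 -0 0.001
```

View pics/w4.png

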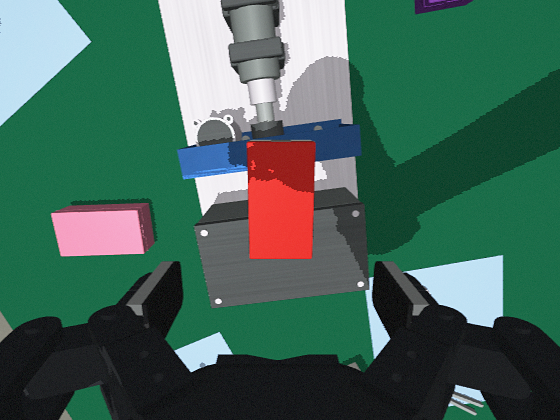

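Request:
{"fn": "move_arm", "kwargs": {"deltas": "-0.1 0.1 3.4 0 0 0; -0.1 0 3.4 0 0 0; -0.1 0 3.4 0 0 0; -0.1 0 3.4 0 0 0; 0 0 2.4 0 0 0; 0 0 1 0 0 0; 0 0 0 0 0 0; 0 0 0 0 0 0"}}

```text
clock: 13.48
position: [508.4, -73.9, 113.8]
ee_rot: [-0.58, 0.815, -0.001, 0.001]
contact_force: [-0.4, -0.9, -0.3]
gripper_width: 85.5
```

```bash
python3 -c "
from h import *
st()"
```

```text
t 13.47 p [508.4 -73.9 113.8] yaw 160.91 tilt [0.0021 0.0001] F [-0.4 -0.9 -0.3] w 85.5 q6 -0.51
```

Request:
{"fn": "move_arm", "kwargs": {"deltas": "0.15 0 0.15 0 0 0; 0 0 0 0 0 0"}}

```text
clock: 13.72
position: [507.2, -75.7, 111.8]
ee_rot: [-0.58, 0.815, -0.0, 0.0]
contact_force: [-0.3, 0.5, -0.1]
gripper_width: 84.9
```

Request:
{"fn": "move_arm", "kwargs": {"deltas": "0 0 0 0 0 0; 0 0 0 0 0 0; 0 0 0 0 0 0; 0 0 0 0 0 0; 0 0 0 0 0 0; 0 0 0 0 0 0", "grip": 5}}

```text
clock: 14.48
position: [507.3, -75.5, 111.8]
ee_rot: [-0.58, 0.815, -0.0, 0.0]
contact_force: [-0.6, -0.2, 5.1]
gripper_width: 59.5
```

```bash
python3 -c "
from h import *
st()
plan((411,256,270),280.6,start=(508,-75.5,217,160.8),step=4)"
```

```text
t 14.47 p [507.3 -75.5 111.8] yaw 160.87 tilt [ 0.0007 -0.0001] F [-0.6 -0.2  5.1] w 59.5 q6 -0.50
12 -2.34 1.67 -0.44 -0 -0 -0.174; -2.6 1.24 -0.44 -0 -0 -0.174; -2.77 0.77 -0.44 -0 -0 -0.174; -2.87 0.28 -0.44 -0 -0 -0.174; -2.87 -0.22 -0.44 -0 -0 -0.174; -2.79 -0.71 -0.44 -0 -0 -0.174; -2.62 -1.18 -0.44 -0 -0 -0.174; -2.38 -1.62 -0.44 -0 -0 -0.174; -2.06 -2.01 -0.44 -0 -0 -0.174; -1.68 -2.34 -0.45 -0 -0 -0.174; -1.26 -2.59 -0.44 -0 -0 -0.174; -0.79 -2.77 -0.45 -0 -0 -0.174
```

Request:
{"fn": "move_arm", "kwargs": {"deltas": "0 0 -1 0 0 0; 0 0 -2.2 0 0 0; 0 0 -2.5 0 0 0; 0 0 -2.5 0 0 0; 0 0 -2.3 0 0 0"}}

```text
clock: 15.1
position: [506.3, -75.5, 216.5]
ee_rot: [-0.58, 0.815, 0.001, -0.0]
contact_force: [-0.2, 0.6, -2.3]
gripper_width: 59.0
```

Request:
{"fn": "move_arm", "kwargs": {"deltas": "-2.3 1.7 -0.4 0 0 -0.174; -2.6 1.2 -0.4 0 0 -0.174; -2.8 0.8 -0.4 0 0 -0.174; -2.9 0.3 -0.4 0 0 -0.174; -2.9 -0.2 -0.4 0 0 -0.174; -2.8 -0.7 -0.4 0 0 -0.174; -2.6 -1.2 -0.4 0 0 -0.174; -2.4 -1.6 -0.4 0 0 -0.174; -2.1 -2 -0.4 0 0 -0.174; -1.7 -2.3 -0.4 0 0 -0.174; -1.3 -2.6 -0.4 0 0 -0.174; -0.8 -2.8 -0.4 0 0 -0.174"}}

```text
clock: 16.6
position: [406.4, 256.9, 263.7]
ee_rot: [0.996, 0.094, -0.001, 0.0]
contact_force: [0.6, -0.6, -3.1]
gripper_width: 58.8
```

Request:
{"fn": "move_arm", "kwargs": {"deltas": "0 0 0 0 0 0; 0 0 0 0 0 0"}}

```text
clock: 16.85
position: [406.9, 255.9, 263.7]
ee_rot: [0.996, 0.091, -0.001, 0.0]
contact_force: [0.1, 0.8, -3.2]
gripper_width: 59.0
```

```bash
python3 - <<'E'
from h import *
st()
s,T=pose()
im,C=cam("wrist"); save(im,"w5"); P=cloud(im,C); 
a=np.radians(10.6); l=np.array([np.cos(a),np.sin(a)]); n=np.array([-l[1],l[0]])
w=P[(P[...,2]>68)&(P[...,2]<84)&(np.hypot(P[...,0]-540,P[...,1]-280)<90)]
L=w[:,:2]@l;S=w[:,:2]@n
print("grey c", l*(np.percentile(L,.3)+55)+n*(np.percentile(S,.5)+np.percentile(S,99.5))/2, rect(P,68,84,(540,280),90))
Q=(P-T[:3,3])@T[:3,:3]
q=Q[(Q[...,2]>-38)&(Q[...,2]<-24)&(np.abs(Q[...,1])<45)&(Q[...,0]>20)&(Q[...,0]<70)]
print("held", np.percentile(q[:,0],99.7)-55,(np.percentile(q[:,1],.5)+np.percentile(q[:,1],99.5))/2, np.median(q[:,2]))
print("held rect ang in tool", cv2.minAreaRect(q[:,:2].astype(np.float32)))
im,C=cam("top"); save(im,"t5");P=cloud(im,C);print("grey",rect(P,68,84,(540,280),90))
print("house",rect(P,97,113,(510,0)),"brack",rect(P,97,113,(510,-120),110))
E
```

```text
t 16.85 p [406.9 255.9 263.7] yaw -79.57 tilt [-0.0014 -0.0011] F [ 0.1  0.8 -3.2] w 59.0 q6 0.85
grey c [540.33679776 281.08508866] {'c': (532.3, 279.7), 'med': [535.3, 279.9, 75.1], 'size': (95.3, 60.1), 'ang': 10.5, 'n': 6954}
held 1.9971905755553294 -0.8403950019975905 -30.283903696461838
held rect ang in tool ((38.71272277832031, -0.7403926849365234), (60.4564323425293, 37.420108795166016), 89.97219848632812)
grey {'c': (539.9, 277.6), 'med': [543.0, 277.2, 76.2], 'size': (110.1, 60.1), 'ang': 11.1, 'n': 920}
house {'c': (527.7, -8.6), 'med': [525.6, -7.9, 105.4], 'size': (180.8, 100.2), 'ang': -11.6, 'n': 2794} brack {'c': (525.1, -35.2), 'med': [525.7, -38.9, 105.4], 'size': (171.6, 46.8), 'ang': -11.8, 'n': 917}
```

View pics/w5.png

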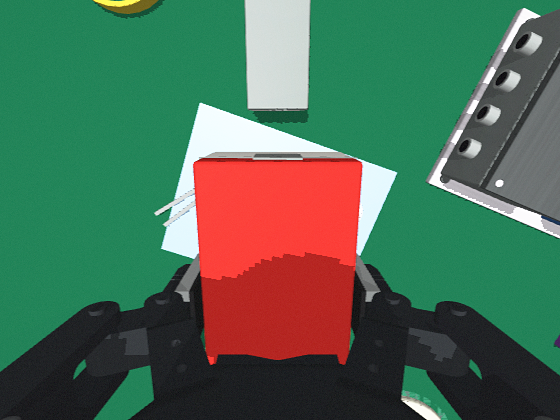

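View pics/t5.png

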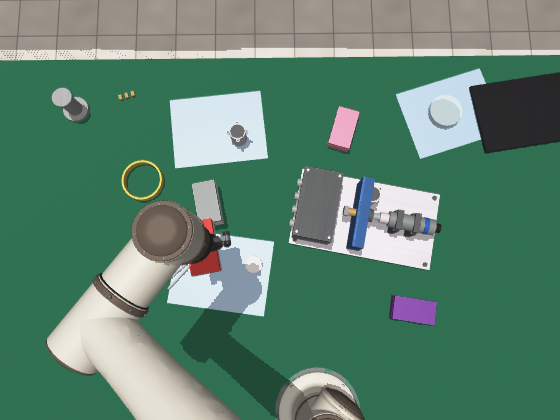

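The wrist view shows red held squarely and grey ahead at (280,50). The top view now shows the bolt head at (350,211) in the open gap. I'll place red on grey.

```bash
python3 -c "
from h import *
plan((539,280,120),280.6,step=4)"
```

```text
5 2.68 -0 2.88 0 0 -0.001; 2.68 -0 2.87 0 0 -0.001; 2.69 -0 2.88 0 0 -0.001; 2.68 0 2.87 0 0 -0.001; 2.69 0 2.88 0 0 -0.001
```

Request:
{"fn": "move_arm", "kwargs": {"deltas": "3.4 0 2 0 0 0; 3.4 0 3 0 0 0; 3.4 0 3 0 0 0; 3.2 0 3 0 0 0; 0 0 2.4 0 0 0; 0 0 2 0 0 0; 0 0 0.8 0 0 0; 0 0 0 0 0 0; 0 0 0 0 0 0"}}

```text
clock: 18.08
position: [539.8, 281.2, 103.5]
ee_rot: [0.996, 0.091, 0.001, -0.001]
contact_force: [-0.2, -0.3, -3.0]
gripper_width: 58.7
```

```bash
python3 -c "
from h import *
st(); plan((539,280,86),280.6,step=2)"
```

```text
t 18.07 p [539.8 281.2 103.5] yaw -79.51 tilt [0.0018 0.0012] F [-0.2 -0.3 -3. ] w 58.7 q6 1.01
1 -0.1 0.11 1.75 -0.001 -0.002 -0.002
```

Request:
{"fn": "move_arm", "kwargs": {"deltas": "0 0.1 0.8 0 0 0; 0 0 0.7 0 0 0; 0 0 0.3 0 0 0; 0 0 0 0 0 0; 0 0 0 0 0 0; 0 0 0 0 0 0"}}

```text
clock: 18.82
position: [539.5, 280.1, 84.6]
ee_rot: [0.996, 0.092, 0.0, -0.0]
contact_force: [-0.1, -0.0, -2.7]
gripper_width: 59.3
```

```bash
python3 -c "
from h import *
st()"
```

```text
t 18.82 p [539.5 280.1  84.6] yaw -79.50 tilt [0.0004 0.0003] F [-0.1 -0.  -2.7] w 59.3 q6 1.01
```

Request:
{"fn": "move_arm", "kwargs": {"deltas": "0 0 0.15 0 0 0; 0 0 0.05 0 0 0; 0 0 0 0 0 0; 0 0 0 0 0 0"}}

```text
clock: 19.32
position: [539.5, 280.1, 82.9]
ee_rot: [0.996, 0.092, 0.0, -0.0]
contact_force: [-1.3, 0.4, 1.8]
gripper_width: 59.1
```

```bash
python3 -c "
from h import *
st()"
```

```text
t 19.32 p [539.5 280.1  82.9] yaw -79.49 tilt [0.0006 0.0003] F [-1.3  0.4  1.8] w 59.1 q6 1.01
```

Contact. Release and back off.

Request:
{"fn": "move_arm", "kwargs": {"deltas": "0 0 0 0 0 0; 0 0 0 0 0 0; 0 0 0 0 0 0; 0 0 0 0 0 0; 0 0 -2 0 0 0; 0 0 -4 0 0 0; 0 0 -4 0 0 0; 0 0 -4 0 0 0; -3 0 -3 0 0 0; -4 0 -2 0 0 0; -4 0 0 0 0 0; 0 0 0 0 0 0", "grip": 8.54}}

```text
clock: 20.82
position: [429.3, 259.3, 273.3]
ee_rot: [0.996, 0.092, 0.0, -0.001]
contact_force: [0.3, -0.1, 0.6]
gripper_width: 85.6
```

```bash
python3 - <<'E'
from h import *
st()
im,C=cam("wrist"); save(im,"w6"); P=cloud(im,C)
a=np.radians(10.6); l=np.array([np.cos(a),np.sin(a)]); n=np.array([-l[1],l[0]])
w=P[(P[...,2]>106)&(P[...,2]<122)&(np.hypot(P[...,0]-540,P[...,1]-280)<90)]
L=w[:,:2]@l;S=w[:,:2]@n
print("red c", l*(np.percentile(L,.3)+55)+n*(np.percentile(S,.5)+np.percentile(S,99.5))/2, rect(P,106,122,(540,280),90))
im,C=cam("top"); save(im,"t6");P=cloud(im,C);print("red",rect(P,106,122,(540,280),90))
im,C=cam("side"); P=cloud(im,C);print("red",rect(P,106,122,(540,280),90)); cv2.imwrite("pics/s6.png",cv2.resize(im["pixels"][200:320,170:310],None,fx=4,fy=4,interpolation=cv2.INTER_CUBIC))
E
```

```text
t 20.82 p [429.3 259.3 273.3] yaw -79.40 tilt [0.0007 0.0015] F [ 0.3 -0.1  0.6] w 85.6 q6 0.89
red c [541.32133221 281.25344722] {'c': (539.6, 280.9), 'med': [544.0, 281.4, 113.1], 'size': (108.7, 60.1), 'ang': 10.5, 'n': 9159}
red {'c': (540.5, 278.2), 'med': [547.9, 272.4, 114.2], 'size': (110.6, 60.9), 'ang': 10.6, 'n': 890}
red {'c': (538.3, 280.9), 'med': [535.2, 287.6, 115.1], 'size': (111.4, 66.4), 'ang': 11.5, 'n': 719}
```

View pics/s6.png

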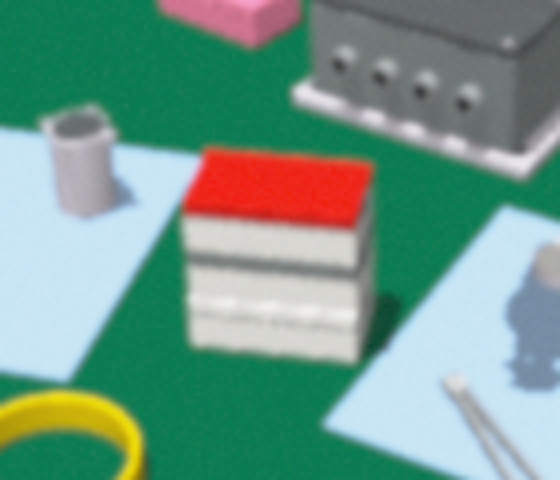

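View pics/w6.png

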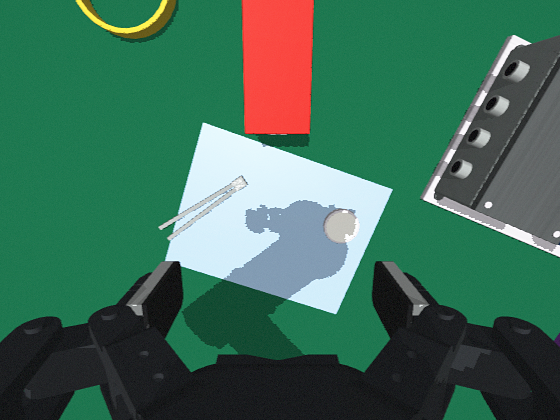

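The column of three is square: its sides are flush in the side view, and the centres agree to about 2 mm. Now to look into the gap.

```bash
python3 -c "
from h import *
plan((512,-81,210),168.4)"
```

```text
11 0.15 3.18 0.57 -0 -0 0.178; 0.71 3.11 0.57 -0 -0 0.178; 1.25 2.93 0.57 -0 -0 0.178; 1.75 2.66 0.57 -0 -0 0.178; 2.2 2.31 0.57 -0 -0 0.178; 2.57 1.88 0.56 -0 -0 0.178; 2.86 1.4 0.57 -0 -0 0.178; 3.07 0.87 0.56 -0 -0 0.178; 3.17 0.31 0.57 -0 -0 0.178; 3.18 -0.25 0.56 -0 -0 0.178; 3.08 -0.81 0.57 -0 -0 0.178
```

Request:
{"fn": "move_arm", "kwargs": {"deltas": "0.1 3.2 0.6 0 0 0.178; 0.7 3.1 0.6 0 0 0.178; 1.2 2.9 0.6 0 0 0.178; 1.8 2.7 0.6 0 0 0.178; 2.2 2.3 0.6 0 0 0.178; 2.6 1.9 0.6 0 0 0.178; 2.9 1.4 0.6 0 0 0.178; 3.1 0.9 0.6 0 0 0.178; 3.2 0.3 0.6 0 0 0.178; 3.2 -0.2 0.6 0 0 0.178; 3.1 -0.8 0.6 0 0 0.178; 0 0 0 0 0 0"}}

```text
clock: 22.48
position: [511.3, -85.3, 204.8]
ee_rot: [-0.63, 0.777, 0.001, -0.001]
contact_force: [1.0, 0.5, 0.0]
gripper_width: 85.7
```

Request:
{"fn": "move_arm", "kwargs": {"deltas": "0 0 0 0 0 0; 0 0 0 0 0 0"}}

```text
clock: 22.72
position: [511.0, -82.7, 206.4]
ee_rot: [-0.632, 0.775, -0.0, 0.0]
contact_force: [-0.0, 0.7, -0.0]
gripper_width: 85.5
```

```bash
python3 - <<'E'
from h import *
st()
im,C=cam("wrist"); save(im,"w7"); P=cloud(im,C); np.savez("pics/w7.npz",P=P)
print([(np.round(d["point"],1),round(d["p"],2)) for d in eyes.boxes_of(im,"bolt_head")])
h=rect(P,97,113,(520,0),110); print("house",h)
im,C=cam("top"); P=cloud(im,C); print([(np.round(d["point"],1),round(d["p"],2)) for d in eyes.boxes_of(im,"bolt_head")])
E
```

```text
t 22.73 p [511.  -82.7 206.4] yaw 168.40 tilt [0.0002 0.0001] F [-0.   0.7 -0. ] w 85.5 q6 -0.36
[(array([510.4, -79.8,  83.1]), 0.57)]
house {'c': (527.0, -5.2), 'med': [526.6, -9.8, 104.2], 'size': (180.4, 101.3), 'ang': -11.7, 'n': 21203}
[(array([377.4, 161.5,  10.5]), 0.69)]
```

View pics/w7.png

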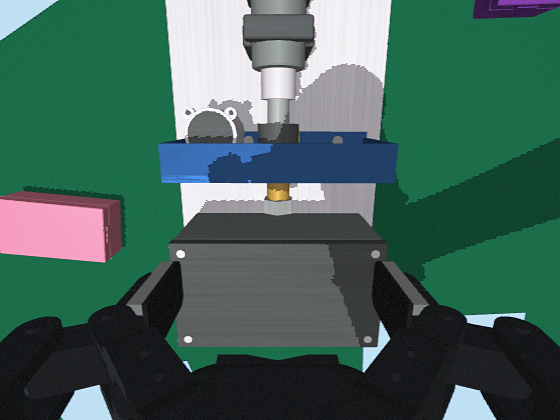

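```bash
python3 - <<'E'
from h import *
s,T=pose()
P=np.load("pics/w7.npz")["P"]
a=np.radians(-11.65); ux=np.array([np.cos(a),np.sin(a)]); uy=np.array([-ux[1],ux[0]])
O=np.array([527.0,-5.2])-75.3*uy; print("O wrist",O)
f=np.stack([(P[...,:2]-O)@ux,(P[...,:2]-O)@uy,P[...,2]],-1)
m=(f[...,2]>60)&(f[...,2]<98)&(np.abs(f[...,0])<25)&(np.abs(f[...,1])<20)
v,u=np.nonzero(m); print(u.min(),u.max(),v.min(),v.max())
for r in range(v.min(),v.max()+1):
    k=f[r][m[r]]
    if len(k)>3: print(r,len(k),"x",np.round([k[:,0].min(),k[:,0].max(),(k[:,0].min()+k[:,0].max())/2],1),"y %.1f zmax %.1f"%(np.median(k[:,1]),k[:,2].max()), "z@",np.round(k[::max(1,len(k)//6),2],1))
im=cv2.imread("pics/w7.png")[165:235,230:330]; cv2.imwrite("pics/w7c.png",cv2.resize(im,None,fx=7,fy=7,interpolation=cv2.INTER_NEAREST))
print("tool in fixture", (s["position"][:2]-O)@ux,(s["position"][:2]-O)@uy)
E
```

```text
O wrist [511.79446881 -78.94877505]
264 291 183 215
183 6 x [-9.2  9.6  0.2] y -19.6 zmax 81.0 z@ [76.8 78.2 80.6 81.  79.1 78.6]
184 23 x [-9.3  9.6  0.2] y -19.4 zmax 84.8 z@ [77.  79.9 82.8 83.1 83.1 83.6 81.7 80.4]
185 23 x [-9.3  9.6  0.1] y -18.5 zmax 84.1 z@ [77.3 81.3 82.8 84.1 83.2 83.2 82.2 80. ]
186 23 x [-9.3  9.6  0.2] y -17.8 zmax 85.3 z@ [77.3 80.4 83.8 85.3 84.3 85.2 83.1 80.1]
187 23 x [-9.4  9.6  0.1] y -16.9 zmax 84.8 z@ [77.2 81.7 82.  84.  84.4 84.8 82.8 79.8]
188 23 x [-9.3  9.7  0.2] y -16.0 zmax 84.7 z@ [75.9 82.1 82.4 84.5 84.6 83.5 83.  80.5]
189 23 x [-9.4  9.6  0.1] y -15.2 zmax 85.5 z@ [77.1 81.7 83.1 84.  85.5 84.  82.9 80.1]
190 23 x [-9.3  9.6  0.2] y -14.3 zmax 85.0 z@ [77.4 81.6 82.7 84.8 84.2 84.9 82.8 79. ]
191 23 x [-9.4  9.7  0.1] y -13.5 zmax 85.2 z@ [76.8 81.2 83.3 84.6 85.2 82.9 81.2 79.2]
192 23 x [-9.4  9.7  0.1] y -12.5 zmax 84.8 z@ [77.2 81.  83.5 82.6 83.7 82.3 81.9 79.7]
193 22 x [-9.4  9.7  0.1] y -11.7 zmax 84.6 z@ [76.9 81.3 83.1 84.2 83.6 84.2 81.8 77.6]
194 23 x [-9.4  9.7  0.1] y -10.9 zmax 84.7 z@ [75.9 81.5 83.1 83.2 84.4 84.2 83
[... 1076 characters left out ...]
.2 zmax 87.9 z@ [80.  82.6 84.4 86.7 87.4 85.1 83.9]
208 28 x [-11.1  12.3   0.6] y 0.9 zmax 88.8 z@ [79.9 85.  86.8 86.5 86.4 85.1 84. ]
209 27 x [-11.1  12.2   0.6] y 1.9 zmax 87.9 z@ [80.7 82.9 85.2 87.9 86.7 84.5 83.1]
210 28 x [-11.1  12.3   0.6] y 2.8 zmax 88.4 z@ [80.2 82.8 84.9 88.  87.2 85.2 83.1]
211 28 x [-11.1  12.3   0.6] y 3.7 zmax 89.0 z@ [80.4 83.5 86.4 88.2 86.8 85.5 84.2]
212 27 x [-11.2  12.2   0.5] y 4.5 zmax 88.1 z@ [81.2 83.5 86.1 88.1 85.4 84.5 83.2]
213 24 x [-10.3  10.5   0.1] y 5.4 zmax 87.8 z@ [81.2 84.5 87.8 86.9 86.7 84.4]
214 16 x [-6.8  7.   0.1] y 6.0 zmax 89.7 z@ [82.8 84.8 85.  87.4 87.5 86.3 85.5 84.6]
tool in fixture -0.20476610101025075 -3.973450941443893
```

View pics/w7c.png

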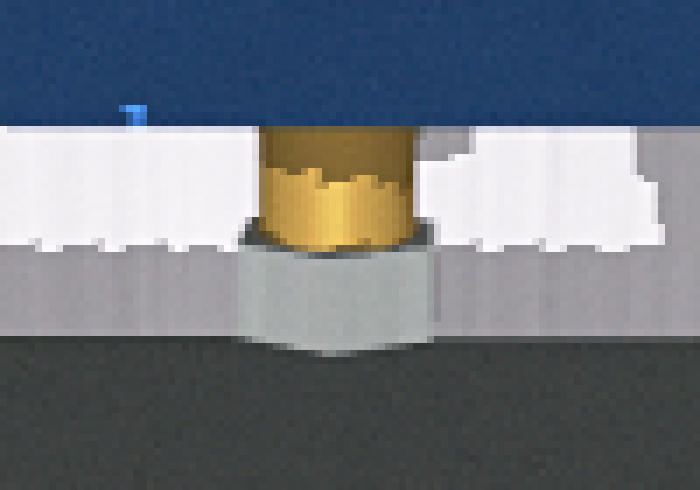

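The head is at (279,207), with its flats nearly upright at the moment. I'll descend into the gap.

```bash
python3 -c "
from h import *
st();plan((511.7,-80.2,112),168.35,step=2.5)"
```

```text
t 22.93 p [510.8 -82.8 206.6] yaw 168.38 tilt [0.0005 0.0001] F [0.3 0.1 0.9] w 85.3 q6 -0.36
4 -0.07 -0.01 2.36 -0 0 0; -0.07 -0.01 2.37 -0 0 0; -0.07 -0.01 2.36 -0 0 0; -0.06 -0 2.37 -0 0 0
```

Request:
{"fn": "move_arm", "kwargs": {"deltas": "-0.1 0 2.4 0 0 0; -0.1 0 2.4 0 0 0; -0.1 0 2.4 0 0 0; 0 0 1.5 0 0 0; 0 0 0 0 0 0; 0 0 0 0 0 0", "grip": 6}}

```text
clock: 23.68
position: [512.1, -80.3, 120.2]
ee_rot: [-0.632, 0.775, -0.001, 0.001]
contact_force: [-0.2, 0.1, -0.0]
gripper_width: 60.1
```

```bash
python3 - <<'E'
from h import *
st()
im,C=cam("wrist"); save(im,"w8"); P=cloud(im,C); np.savez("pics/w8.npz",P=P)
s,T=pose()
Q=(P-T[:3,3])@T[:3,:3]
# housing edge and bracket web in tool x
for nm,m in [("house",(P[...,2]>99)&(P[...,2]<110)&(np.abs(Q[...,1])<60)&(Q[...,0]<0)),("brack",(P[...,2]>99)&(P[...,2]<110)&(np.abs(Q[...,1])<80)&(Q[...,0]>0))]:
    q=Q[m]; 
    if len(q): print(nm,len(q),np.percentile(q[:,0],[0.5,1,50,99,99.5]))
m=(P[...,2]>70)&(P[...,2]<95)&(np.abs(Q[...,1])<20)&(np.abs(Q[...,0])<40)
q=Q[m]; print(len(q)); 
v,u=np.nonzero(m)
for r in range(v.min(),v.max()+1,2):
    k=Q[r][m[r]]
    if len(k)>3: print(r,len(k),"toolx %.1f"%np.median(k[:,0]),"y %.1f %.1f mid %.1f"%(k[:,1].min(),k[:,1].max(),(k[:,1].min()+k[:,1].max())/2))
plan((511.7,-80.2,55),168.35,step=2)
E
```

```text
t 23.68 p [512.1 -80.3 120.2] yaw 168.34 tilt [ 0.0017 -0.0001] F [-0.2  0.1 -0. ] w 60.1 q6 -0.36
house 9324 [-69.17804634 -67.87294927 -45.46896866 -26.31307441 -26.16603368]
brack 19416 [23.30154634 23.47339542 39.04716481 53.3325765  53.38398734]
2806
210 32 toolx 17.0 y -8.7 9.8 mid 0.6
212 31 toolx 15.7 y -8.7 9.2 mid 0.3
214 32 toolx 14.5 y -8.7 9.8 mid 0.6
216 32 toolx 13.4 y -8.7 9.9 mid 0.6
218 32 toolx 12.2 y -8.7 9.9 mid 0.6
220 32 toolx 10.9 y -8.7 10.0 mid 0.6
222 32 toolx 9.5 y -8.8 10.1 mid 0.7
224 38 toolx 8.2 y -10.3 13.0 mid 1.3
226 41 toolx 6.9 y -11.3 13.5 mid 1.1
228 43 toolx 5.5 y -12.4 13.5 mid 0.5
230 43 toolx 4.5 y -12.4 13.6 mid 0.6
232 41 toolx 3.9 y -12.5 13.6 mid 0.6
234 43 toolx 2.7 y -12.5 13.6 mid 0.6
236 43 toolx 1.8 y -12.5 13.6 mid 0.6
238 42 toolx 0.3 y -12.5 13.7 mid 0.6
240 41 toolx -0.9 y -12.5 13.8 mid 0.6
242 43 toolx -2.1 y -12.6 13.7 mid 0.6
244 41 toolx -3.4 y -12.6 12.8 mid 0.1
246 41 toolx -4.6 y -12.6 12.1 mid -0.3
248 35 toolx -5.8 y -9.4 11.3 mid 1.0
250 28 toolx -6.9 y -6.3 9.8 mid 1.8
252 5 toolx -7.5 y -3.2 -0.9 mid -2.1
270 62 toolx -26.7 y -19.8 20.0 mid 0.1
272 62 toolx -26.7 y -20.0 19.8 mid -0.1
274 63 toolx -26.6 y -19.9 19.5 mid -0.2
276 63 toolx -26.6 y -19.5 19.9 mid 0.2
278 63 toolx -26.7 y -19.4 19.5 mid 0.1
280 65 toolx -26.6 y -19.8 19.9 mid 0.0
282 66 toolx -26.7 y -19.5 19.6 mid 0.1
284 67 toolx -26.6 y -19.9 19.4 mid -0.2
286 68 toolx -27.0 y -19.8 19.8 mid -0.0
288 24 toolx -27.0 y -15.5 19.0 mid 1.7
4 -0 0.01 1.63 -0.001 0 -0; -0 0.01 1.63 -0.001 0 -0; -0 0.02 1.64 -0.001 0 -0; -0 0.01 1.63 -0.001 0 -0
```

View pics/w8.png

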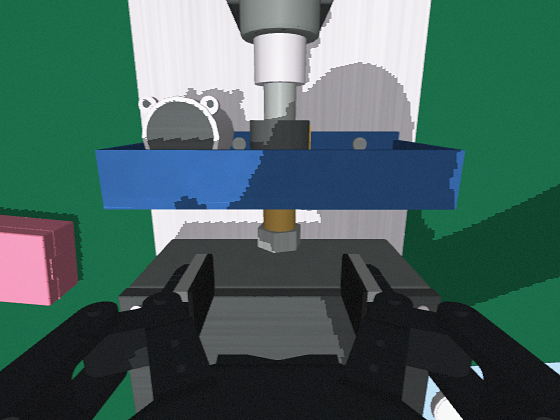

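The gap is centred under the tool, and the head is about 1 mm off along the jaw axis. The hex has turned on since the last picture. The flats were upright at t≈22.7, so the next time is about 28.0. I'll descend, wait, then close.

Request:
{"fn": "move_arm", "kwargs": {"deltas": "0 0.1 1.5 0 0 0; 0 0 1.5 0 0 0; 0 0 1.5 0 0 0; 0 0 1.2 0 0 0; 0 0 0.7 0 0 0; 0 0 0.1 0 0 0; 0 0 0 0 0 0; 0 0 0 0 0 0", "grip": 4.5}}

```text
clock: 24.72
position: [510.7, -80.2, 54.8]
ee_rot: [-0.631, 0.775, -0.0, 0.0]
contact_force: [-0.3, -0.1, 0.7]
gripper_width: 45.0
```

```bash
python3 - <<'E'
from h import *
st()
im,C=cam("wrist"); save(im,"w9")
E
```

```text
t 24.73 p [510.7 -80.2  54.8] yaw 168.32 tilt [0.001  0.0001] F [-0.3 -0.1  0.7] w 45.0 q6 -0.36
```

View pics/w9.png

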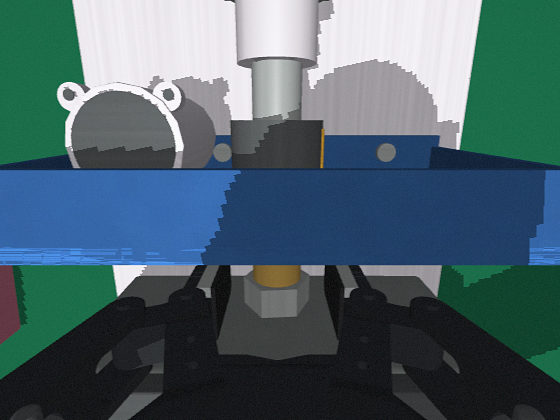

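The head (277,290) sits midway between the pads (214 and 341). I'll hold until about t=27.6.

Request:
{"fn": "move_arm", "kwargs": {"deltas": "0 0 0 0 0 0; 0 0 0 0 0 0; 0 0 0 0 0 0; 0 0 0 0 0 0; 0 0 0 0 0 0; 0 0 0 0 0 0; 0 0 0 0 0 0; 0 0 0 0 0 0; 0 0 0 0 0 0; 0 0 0 0 0 0; 0 0 0 0 0 0; 0 0 0 0 0 0"}}

```text
clock: 26.28
position: [510.4, -80.2, 54.3]
ee_rot: [-0.631, 0.775, -0.0, 0.0]
contact_force: [-0.1, 0.1, 0.2]
gripper_width: 45.1
```

Request:
{"fn": "move_arm", "kwargs": {"deltas": "0 0 0 0 0 0; 0 0 0 0 0 0; 0 0 0 0 0 0; 0 0 0 0 0 0; 0 0 0 0 0 0; 0 0 0 0 0 0; 0 0 0 0 0 0; 0 0 0 0 0 0; 0 0 0 0 0 0"}}

```text
clock: 27.4
position: [510.3, -80.2, 54.3]
ee_rot: [-0.631, 0.775, -0.0, 0.0]
contact_force: [-0.4, 0.0, 0.8]
gripper_width: 45.0
```

```bash
python3 - <<'E'
from h import *
im,C=cam("wrist"); cv2.imwrite("pics/w10.png",cv2.resize(im["pixels"][240:350,200:360],None,fx=4,fy=4))
st()
E
```

```text
t 27.45 p [510.3 -80.2  54.3] yaw 168.31 tilt [-0.  0.] F [ 0.3 -0.2  0.6] w 45.0 q6 -0.36
```

View pics/w10.png

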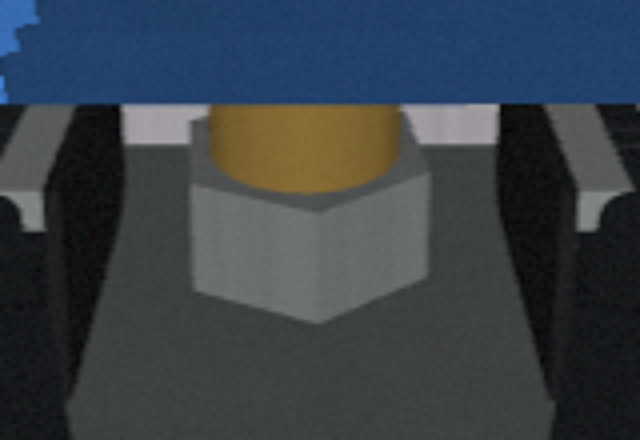

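The flats are almost upright, with the peak about 1 mm right of centre and moving left. Close now.

Request:
{"fn": "move_arm", "kwargs": {"deltas": "0 0 0 0 0 0; 0 0 0 0 0 0; 0 0 0 0 0 0; 0 0 0 0 0 0; 0 0 0 0 0 0; 0 0 0 0 0 0; 0 0 0 0 0 0; 0 0 0 0 0 0", "grip": 1}}

```text
clock: 28.45
position: [510.9, -80.3, 54.6]
ee_rot: [-0.632, 0.775, -0.0, 0.0]
contact_force: [2.6, -2.8, 1.9]
gripper_width: 22.7
```

```bash
python3 - <<'E'
from h import *
st()
im,C=cam("wrist"); cv2.imwrite("pics/w11.png",cv2.resize(im["pixels"][240:350,200:360],None,fx=4,fy=4)); st()
E
```

```text
t 28.45 p [510.9 -80.3  54.6] yaw 168.32 tilt [ 0.0013 -0.0001] F [ 2.6 -2.8  1.9] w 22.7 q6 -0.36
t 28.50 p [510.9 -80.3  54.6] yaw 168.33 tilt [ 0.0012 -0.0001] F [ 3.3 -3.3  0.6] w 22.8 q6 -0.36
```

View pics/w11.png

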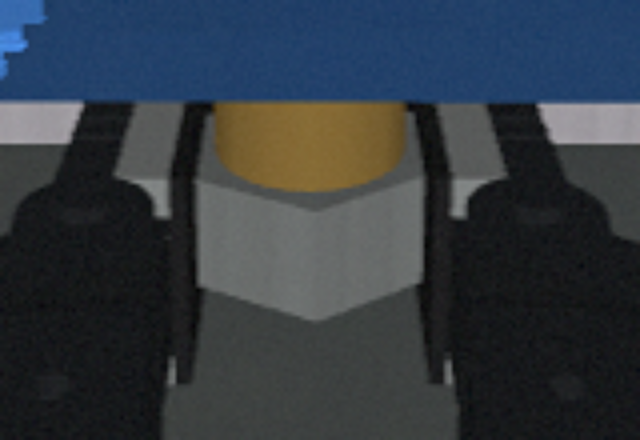

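Flats are flush on the pads: width 22.7 mm (about 24 mm across flats), low side force. I'll hold a moment and check that it no longer turns and that the column is untouched.

Request:
{"fn": "move_arm", "kwargs": {"deltas": "0 0 0 0 0 0; 0 0 0 0 0 0; 0 0 0 0 0 0; 0 0 0 0 0 0; 0 0 0 0 0 0; 0 0 0 0 0 0; 0 0 0 0 0 0; 0 0 0 0 0 0; 0 0 0 0 0 0; 0 0 0 0 0 0; 0 0 0 0 0 0; 0 0 0 0 0 0"}}

```text
clock: 30.0
position: [510.9, -80.3, 54.6]
ee_rot: [-0.632, 0.775, -0.0, 0.0]
contact_force: [4.6, -3.7, 2.2]
gripper_width: 22.7
```

```bash
python3 - <<'E'
from h import *
a=cv2.imread("pics/w11.png")
im,C=cam("wrist"); b=cv2.resize(im["pixels"][240:350,200:360],None,fx=4,fy=4); cv2.imwrite("pics/w12.png",np.vstack([b])); st()
print("mean diff of head region", np.abs(a[180:320,200:420].astype(int)-b[180:320,200:420]).mean())
im,C=cam("side"); cv2.imwrite("pics/s12.png",im["pixels"]); P=cloud(im,C); print(rect(P,106,122,(540,280),90))
im,C=cam("top"); P=cloud(im,C); print(rect(P,106,122,(540,280),90)); save(im,"t12")
for o in ["canister","tape","cap","tweezers"]: print(o,[(np.round(d["point"]).tolist(),round(d["p"],2)) for d in eyes.boxes_of(im,o)][:2])
E
```

```text
t 30.05 p [510.9 -80.3  54.6] yaw 168.32 tilt [ 0.0012 -0.0001] F [ 3.7 -3.6  2. ] w 22.5 q6 -0.36
mean diff of head region 1.2225108225108225
{'c': (537.2, 280.7), 'med': [535.2, 287.1, 115.1], 'size': (111.7, 63.9), 'ang': 10.3, 'n': 728}
{'c': (540.2, 277.9), 'med': [539.6, 277.3, 114.1], 'size': (111.3, 60.4), 'ang': 10.6, 'n': 1063}
canister [([723.0, 196.0, 64.0], 0.67)]
tape [([610.0, 465.0, 22.0], 0.83)]
cap [([376.0, 159.0, 10.0], 0.72)]
tweezers [([376.0, 161.0, 10.0], 0.71), ([371.0, 350.0, 10.0], 0.69)]
```

View pics/w12.png

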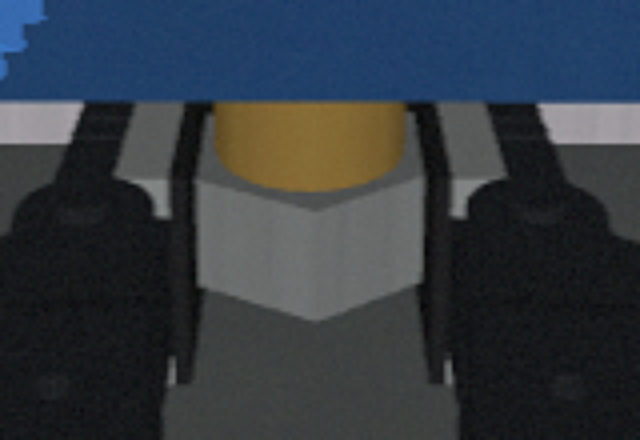

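View pics/s12.png

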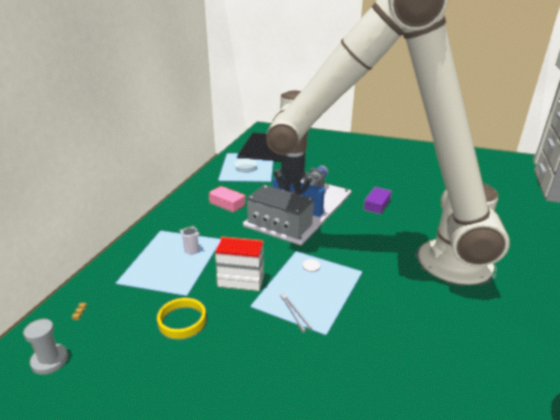

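The head hasn't changed over 1.5 s, the column stands at (240,263), and the small things are where they were. Handing in.

```bash
python3 -c "
from h import *
print(arm.job_done()); st()"
```

```text
the job is handed in; nothing more can be done
None
the job is handed in; nothing more can be done
```

The two cases are stacked on the white-lidded one (grey first, then red), and the gripper is holding the bolt's hex head in the gap. I handed the job in at about 30 s of the 64 s allowed; no verdict is reported.

- **Column:** the cameras put each case within about 2–3 mm and 1° of the one below it. Absolute positions differ by about 3 mm between cameras, so these figures compare views from the same camera. In the side view the column still stood square after the bolt was gripped.
- **Bolt:** I closed the jaws as two flats came upright. Two wrist pictures 1.5 s apart show the head unmoved, with its flats against the pads. The opening reads 22.7 mm on the 24 mm head. The force pressing on the head is not measured directly; I rely on the fixed grip setting of half the maximum (about 60 N).
- **Everything else:** the canister, tape, cap and tweezers were found within about 4 mm of where they started, which is within the detector's accuracy. I did not touch the pink and purple look-alikes.

No check failed. After hand-in the robot no longer answers, so I could not check the final second.

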